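# Hang the rinsed candle cup on the drying peg

### The job

The tall, straight ceramic candle cup has been rinsed and is standing mouth-down on the shelf. Hang it mouth-down on the long leaning peg of the wooden drying stand, lowering it in the gripper until the peg's tip reaches the inside of its closed end, then let go so it stays hanging there. Leave the low wide cup and the candlestick where they stand.

Things in the scene. Friction and masses are not known exactly. Their poses are not given: they have to be found in the camera images.
- candle_cup: The cup to hang: plain white ceramic, round, straight-sided, 52 mm outside diameter, 90 mm long, about 180 g, standing mouth-down. Wall 4 mm (44 mm inside diameter), closed end 8 mm thick, 82 mm deep inside. Origin: centre of the open mouth (on the shelf at the start); z runs along the cup from mouth to closed end (up at the start).
- long_peg_tip (a point): Rounded tip of the longer wooden peg (110 mm long, 26 mm thick at root, 22 at tip) of a fixed drying stand. z runs out of the tip along the peg, which leans 25 degrees from upright, tip towards the robot; y is level. Base board 140 x 280 x 20 mm high, long side along y; a 50 mm peg with the same lean stands 140 mm along +y. A cup fully on hangs with its mouth 28 mm off the base.
- low_cup: Bystander: a low wide white ceramic cup standing mouth-down, 64 mm diameter, 45 mm high. Origin: centre of its mouth, on the shelf; z up.
- candlestick: Bystander: a white ceramic candlestick, 112 mm high, foot 64 mm diameter, narrow stem, 40 mm diameter top. Origin: centre of its underside; z up.
Mind the look-alikes: they are no part of the job. What is shaped like the candle_cup but purple is not meant.

How it is judged:
On the way:
1. the candle cup is lowered over the long peg in the gripper, the tip within 20 mm of the inside of its closed end (z of long_peg_tip in the frame of candle_cup between 0.062 and 0.09 m and x of long_peg_tip in the frame of candle_cup between -0.022 and 0.022 m and y of long_peg_tip in the frame of candle_cup between -0.022 and 0.022 m and contact force between the fingers and candle_cup above 0.5 N), for 0.1 s.
At the end, for the whole second after the job is handed in: The candle cup hangs at rest mouth-down on the long peg: the peg's tip is inside the cup, within 10 mm of the inside of its closed end, and the cup lies along the peg within 17 degrees. The low cup and the candlestick are within 20 mm of where they stood (z of long_peg_tip in the frame of candle_cup between 0.072 and 0.09 m and x of long_peg_tip in the frame of candle_cup between -0.022 and 0.022 m and y of long_peg_tip in the frame of candle_cup between -0.022 and 0.022 m and angle between the z axis of candle_cup and the z axis of long_peg_tip, either way round below 0.3 rad and linear speed of candle_cup below 0.02 m/s and distance of each of low_cup, candlestick from where it was at the start of the episode below 0.02 m); the robot touches nothing.
It fails at once if the low cup or the candlestick is pushed more than 30 mm or knocked over (distance of any of low_cup, candlestick from where it was at the start of the episode above 0.03 m or angle between any of low_cup, candlestick's own z axis and vertical above 0.5 rad).
It also fails if it takes over 38 s, if anything falls off the work surface, if the arm or the gripper's body presses on something with over 40 N, if the wrist force passes 120 N, or if a joint passes its speed limit or range.

### The arm

A 7-joint arm with a two-finger parallel gripper is mounted at the origin on the work surface. World frame = base frame: x ahead of the robot, y to its left, z up, the work surface at z = 0. Lengths are in m, angles in rad, forces in N, time in s.
With the tool pointing down it reaches from about 0.4 to 0.85 m from the base axis. Payload 6.9 kg.
Tool frame: the origin (TCP) lies at the very end of the fingers, on their centre line; the grasp point (between the pads) lies 19 mm behind it (arm.pinch_z is the distance from the TCP to the grasp point, in m); z points along the fingers, y is the line along which they close (so a half turn about z gives the same grasp; the last joint's range is limited). The gripper opens to 85 mm and grips with 20 to 120 N. Pads are 22 mm wide; open, the fingers measure 114 mm over their backs; the gripper's body (76 mm by 85 mm) begins 54 mm behind the grasp point. The pads swing forward as they close: fully open they stand 13 mm farther back than shut.
Start: joints at [-1.105, 0.507, -0.238, 1.5, 0.126, 1.149, -0.155], TCP at [0.22, 0.585, 0.231] pointing down, gripper open.
Joint ranges: [-3.08, 3.08], [-0.24, 2.05], [-1.43, 1.35], [0, 2.5], [-1.52, 4.66], [0.17, 1.96], [-2.89, 2.89]. Speed limits (rad/s): [2.39, 2.39, 3.14, 3.14, 3.14, 3.14, 3.14].

### API

Orientations are given as a unit quaternion [w, x, y, z].
In Python, from station import arm gives the robot as it stands.
- The arm moves only by the tool move_arm, never from a script. Its argument "increments" is a list of rows, each a list of 5 numbers: the opening, from 0 (shut) to 1 (fully open), then the shift along the tool's x, y, z normalised to -1 to 1, where 1 is 0.03 m, then the turn about the tool's z normalised to -1 to 1, where 1 is 6 degrees. A call has 1 to 10 rows; each row shifts and turns the commanded pose from where the row before left it, along the tool's axes as they then stand; what a row does not reach is not made up. A row lasts 1/12 s, in which the tool goes at most 41.7 mm and 7.16 degrees, less where a joint would pass 70% of its speed; a pose out of reach is approached as far as the arm can. A call with a number of a shift or a turn outside -1 to 1 is refused whole. A call with a gripper value outside its range is refused whole. The fingers move at their own pace and stop on an object; the grip force is fixed at half the most. Time passes only in rows, so rows that do not move let the fingers close. It gives the time, the measured TCP pose, the force, the opening and the grip force at its end, in the units of the state.
- arm.read_state(): the state, without advancing time (a new reading comes with each control period).
- arm.camera(name): name is "side" or "top"; returns a dict with "color" (420x560x3 uint8, red, green, blue), "fov_y" (degrees; the focal length in pixels is half the picture's height over the tangent of half this angle, whatever the lens; pixels are square), "cx", "cy" (the principal point, pixels), "eye" and "orientation" of the camera in the world. Camera axes: x right, y up, looking along -z (the intrinsics and any distortion apply to the point x, -y, -z); pixel columns grow to the right and rows downward; lengths in m; the calibration is good to about 2 mm. A picture is of the moment at which its call begins. There is no depth.
- arm.job_done(): hands the job in; it is judged then, once.
The state is a dict: "time_s": time; "joints": joint angles; "dq": joint speeds; "joint_efforts": joint torques, N m; "ee_pos": TCP position; "orientation": TCP orientation; "ft_force": force on the tool from outside, world axes, zero at the start; "wrist_torque": the same for the moment, N m; "gripper_width": finger opening in m; "grasp_force": force on a finger pad.
Only numpy, scipy, OpenCV 4.12 (cv2) and the standard library are available. Lean on these libraries where they do the work, as an engineer would, in place of code of your own. Each camera call takes 0.05 s, during which the arm holds its last target. There are 200 camera calls.

## Working session

There is one attempt and no reset: what is moved stays moved. The work goes in short steps, Python scripts to look and compute and a tool call to move; the robot and the scene stay as the last step left them, time stands still between calls to the robot, and variables do not carry over. Pictures are saved under pics/ and viewed, at most 10 in all, crops included, and the job is handed in when it is done.

Besides the shell and the picture viewer there is one more tool, called in YAML: its name, and indented under it one key for each argument. move_arm: Moves the arm, as the interface text tells. Scaled input: -1 to 1 covers 0.03 m each way for a shift and 6 degrees each way for a turn. Its arguments: {"type":"object","properties":{"increments":{"type":"array","items":{"type":"array","items":{"type":"number","minimum":-1,"maximum":1}}}},"required":["increments"]}

```bash
mkdir -p pics
cat > h.py <<'E'
import numpy as np, cv2
from scipy.spatial.transform import Rotation as R
from station import arm
def rot(q): return R.from_quat([q[1],q[2],q[3],q[0]]).as_matrix()
def f(c): return 210/np.tan(np.radians(c["fov_y"])/2)
def ray(c,u,v):
    d=np.array([(u-c["cx"])/f(c),-(v-c["cy"])/f(c),-1]); return np.array(c["eye"]),rot(c["orientation"])@d
def onz(c,u,v,z):
    e,d=ray(c,u,v); return e+d*(z-e[2])/d[2]
def proj(c,p):
    q=rot(c["orientation"]).T@(np.array(p)-c["eye"]); return c["cx"]+f(c)*q[0]/-q[2], c["cy"]-f(c)*q[1]/-q[2]
def tri(c1,p1,c2,p2):
    a,d=ray(c1,*p1); b,g=ray(c2,*p2); s=np.linalg.lstsq(np.c_[d,-g],b-a,rcond=None)[0]
    x,y=a+d*s[0],b+g*s[1]; return (x+y)/2,np.linalg.norm(x-y)
E
python3 - <<'E'
from h import *
for n in("side","top"):
    c=arm.camera(n); cv2.imwrite(f"pics/{n}0.png",cv2.resize(c["color"][:,:,::-1],None,fx=1.42,fy=1.42,interpolation=2))
    print(n,{k:v for k,v in c.items() if k!="color"})
s=arm.read_state();print(s["time_s"],s["ee_pos"],rot(s["orientation"]).round(3),s["gripper_width"])
E
```

```text
side {'fov_y': 43.16865169676142, 'cx': 272.17282942738825, 'cy': 215.3243207193499, 'eye': array([ 0.09974105, -0.65732207,  0.88551677]), 'orientation': array([ 0.87014311,  0.33738591, -0.12611725, -0.33632747])}
top {'fov_y': 48.732090878951624, 'cx': 282.68704605095235, 'cy': 212.74504848958802, 'eye': array([ 0.45933468, -0.14949008,  1.00185047]), 'orientation': array([ 0.71281399,  0.0307175 , -0.04000836, -0.69953698])}
0.1 [0.21996137 0.58455744 0.23054391] [[-0.936  0.352 -0.001]
 [ 0.352  0.936 -0.001]
 [-0.    -0.002 -1.   ]] 0.08583911947515468
```

View pics/side0.png

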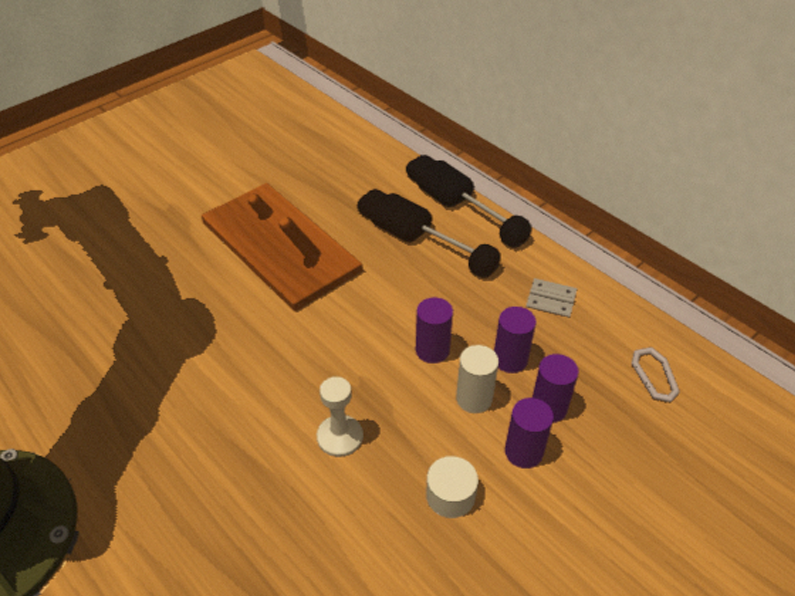

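View pics/top0.png

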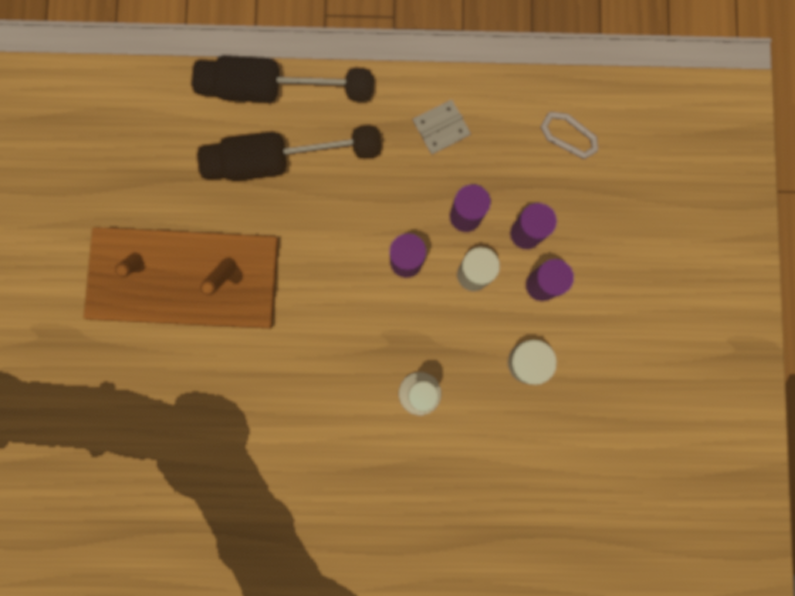

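The side view shows the white tall cup at (478,380) with its top at (478,362). Look-alikes are purple tall cups at (434,330), (515,340), (555,388) and (528,433), the low white cup at (452,487), and the candlestick at (338,415). In the top view the white cup's top is at (480,266), the purple tops are at (472,203), (537,221), (408,251) and (553,277), and the peg tip is at (208,288). I choose the white tall one and will check it and the peg in crops.

Run:
```python
from h import *
k=1.42
t=arm.camera("top"); s=arm.camera("side")
for n,p,q,z in [("cup",(480,266),(478,361),.09),("pA",(472,203),(515,322),.09),("pB",(537,221),(556,371),.09),("pC",(408,251),(434,312),.09),("pD",(553,277),(531,415),.09),("low",(534,362),(452,479),.045),("stick",(423,397),(336,390),.112)]:
    print(n,onz(t,p[0]/k,p[1]/k,z).round(4),onz(s,q[0]/k,q[1]/k,z).round(4))
a=t["color"][170:220,120:200]; b=s["color"][100:220,130:260]; d=t["color"][130:220,260:420]
r=lambda x,f:cv2.resize(x[:,:,::-1],None,fx=f,fy=f,interpolation=cv2.INTER_CUBIC)
A=r(a,5);D=r(d,2.5); B=r(b,3.0)
out=np.zeros((600,800,3),np.uint8); out[:250,:400]=A; out[:360,400:790]=B; out[370:595,:400]=D
cv2.imwrite("pics/crop.png",out)
```

```text
cup [ 0.604  -0.2699  0.09  ] [ 0.6026 -0.2741  0.09  ]
pA [ 0.6939 -0.258   0.09  ] [ 0.6911 -0.2616  0.09  ]
pB [ 0.6699 -0.3502  0.09  ] [ 0.6663 -0.3549  0.09  ]
pC [ 0.6232 -0.1686  0.09  ] [ 0.6209 -0.1719  0.09  ]
pD [ 0.5905 -0.3725  0.09  ] [ 0.589  -0.3781  0.09  ]
low [ 0.4719 -0.3552  0.045 ] [ 0.4713 -0.3584  0.045 ]
stick [ 0.4216 -0.1916  0.112 ] [ 0.4232 -0.196   0.112 ]
```

View pics/crop.png

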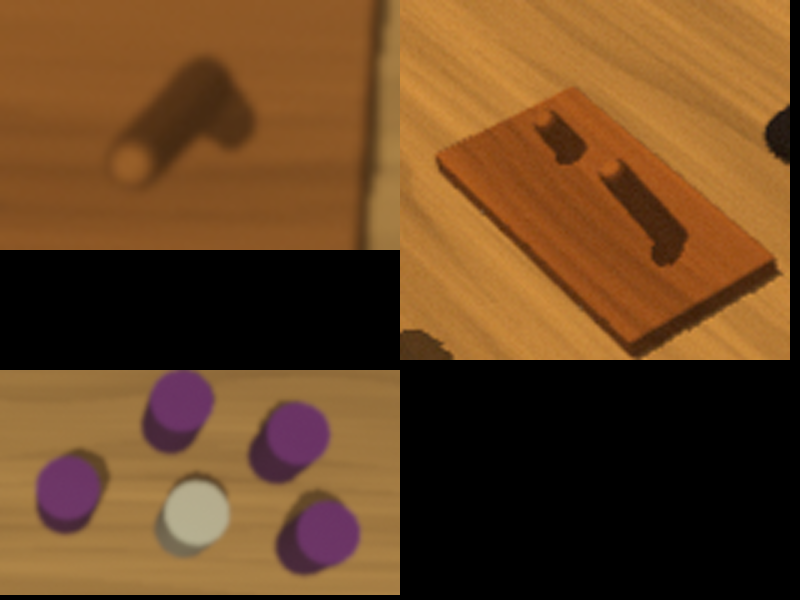

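The crop confirms the white tall cup stands clear of its purple neighbours. The long peg's tip cap is at top px (146,202.6) and side px (201,156).

Run:
```python
from h import *
k=1.42
t=arm.camera("top"); s=arm.camera("side")
print("tip",tri(t,(146,202.6),s,(201,156)), onz(t,146,202.6,.118),onz(s,201,156,.118))
C=[onz(t,u/k,v/k,.02) for u,v in[(92,227),(279,237),(272,327),(84,318)]]
S=[onz(s,400*0+u/3+130,v/3+100,.02) for u,v in[(175,86),(375,260),(231,345),(38,158)]]
for Q in(C,S):
    Q=np.array(Q);print(Q.round(3).tolist(),Q.mean(0)); l=Q[0]+Q[3]-Q[1]-Q[2]; w=Q[0]+Q[1]-Q[2]-Q[3]
    print(np.degrees(np.arctan2(l[1],l[0])),np.degrees(np.arctan2(w[1],w[0])),np.linalg.norm(l)/2,np.linalg.norm(w)/2)
# short peg tip
print("short",onz(t,124/k,271/k,.02+.05*.906))
```

```text
tip (array([0.56459886, 0.10065458, 0.11598192]), np.float64(0.004410561734619295)) [0.56257775 0.10138542 0.118     ] [0.56508843 0.09726364 0.118     ]
[[0.663, 0.307, 0.02], [0.653, 0.025, 0.02], [0.517, 0.031, 0.02], [0.525, 0.309, 0.02]] [0.58947819 0.16788086 0.02      ]
88.21176816320718 -1.7437934566009836 0.2803049625307888 0.13689811678656216
[[0.665, 0.301, 0.02], [0.652, 0.023, 0.02], [0.516, 0.028, 0.02], [0.526, 0.301, 0.02]] [0.58964819 0.16332803 0.02      ]
87.74169919393864 -0.9403547792653761 0.27613898245596913 0.1375520501623201
short [0.59037533 0.23595367 0.0653    ]
```

move_arm:
  increments:
    - [1,0,0,0,-0.78]
    - [1,0,0,0,-0.78]
    - [1,0,0,0,-0.78]
    - [1,0,0,0,-0.77]
    - [1,0,0,0,0]
    - [1,-0.45,-0.9,0,0]
    - [1,-0.45,-0.9,0,0]
    - [1,-0.45,-0.9,0,0]
    - [1,-0.45,-0.9,0,0]
    - [1,-0.45,-0.9,0,0]

```text
time_s: 1.13
ee_pos: [0.2833, 0.4464, 0.2313]
orientation: [0.0, 0.019, 1.0, 0.0]
ft_force: [0.1, 0.3, 0.5]
gripper_width: 0.0854
grasp_force: 0.0
```

move_arm:
  increments:
    - [1,-0.45,-0.9,0,0]
    - [1,-0.45,-0.9,0,0]
    - [1,-0.45,-0.9,0,0]
    - [1,-0.45,-0.9,0,0]
    - [1,-0.45,-0.9,0,0]
    - [1,-0.45,-0.9,0,0]
    - [1,-0.45,-0.9,0,0]
    - [1,-0.45,-0.9,0,0]
    - [1,-0.45,-0.9,0,0]
    - [1,-0.45,-0.9,0,0]

```text
time_s: 1.97
ee_pos: [0.409, 0.1719, 0.2315]
orientation: [0.0, 0.019, 1.0, 0.0]
ft_force: [0.4, 0.8, -0.5]
gripper_width: 0.0851
grasp_force: 0.0
```

move_arm:
  increments:
    - [1,-0.45,-0.9,0,0]
    - [1,-0.45,-0.9,0,0]
    - [1,-0.45,-0.9,0,0]
    - [1,-0.45,-0.9,0,0]
    - [1,-0.45,-0.9,0,0]
    - [1,-0.45,-0.9,0,0]
    - [1,-0.45,-0.9,0,0]
    - [1,-0.45,-0.9,0,0]
    - [1,-0.45,-0.9,0,0]
    - [1,0,0,0,0]

```text
time_s: 2.8
ee_pos: [0.5234, -0.0804, 0.2311]
orientation: [0.001, 0.022, 1.0, -0.002]
ft_force: [0.5, -0.7, -0.7]
gripper_width: 0.0852
grasp_force: 0.0
```

Run:
```python
from h import *
s=arm.read_state();m=rot(s["orientation"]);print(s["time_s"],s["ee_pos"],m.round(3),s["joints"])
d=np.array([.603,-.272,.045])-s["ee_pos"];print((m.T@d/.03).round(2))
```

```text
2.8 [ 0.523358   -0.08041684  0.23114667] [[-0.999  0.044  0.001]
 [ 0.044  0.999 -0.003]
 [-0.001 -0.003 -1.   ]] [ 0.15501649  0.35399246 -0.07162673  1.75423619  0.0326859   1.03286887
  1.59747583]
[-2.93 -6.24  6.23]
```

move_arm:
  increments:
    - [1,-0.42,-0.89,0,0]
    - [1,-0.42,-0.89,0,0]
    - [1,-0.42,-0.89,0,0]
    - [1,-0.42,-0.89,0,0]
    - [1,-0.42,-0.89,0,0]
    - [1,-0.42,-0.89,0,0]
    - [1,-0.42,-0.89,0,0]
    - [1,0,0,0,0]
    - [1,0,0,0,0]

```text
time_s: 3.55
ee_pos: [0.6033, -0.2652, 0.2304]
orientation: [-0.0, 0.02, 1.0, -0.0]
ft_force: [0.1, 1.0, 0.4]
gripper_width: 0.0851
grasp_force: 0.0
```

Run:
```python
from h import *
s=arm.read_state();m=rot(s["orientation"]);print(s["time_s"],s["ee_pos"],m.round(3))
d=np.array([.603,-.272,.045])-s["ee_pos"];print((m.T@d/.03).round(2))
o=[arm.camera(n)["color"][:,:,::-1] for n in("side","top")]
cv2.imwrite("pics/above.png",np.hstack([cv2.resize(o[0][150:420,200:450],(400,432)),cv2.resize(o[1][60:330,200:450],(400,432))]))
```

```text
3.55 [ 0.60328267 -0.26524817  0.23044419] [[-0.999  0.039 -0.001]
 [ 0.039  0.999 -0.   ]
 [ 0.001 -0.    -1.   ]]
[-0.01 -0.22  6.18]
```

View pics/above.png

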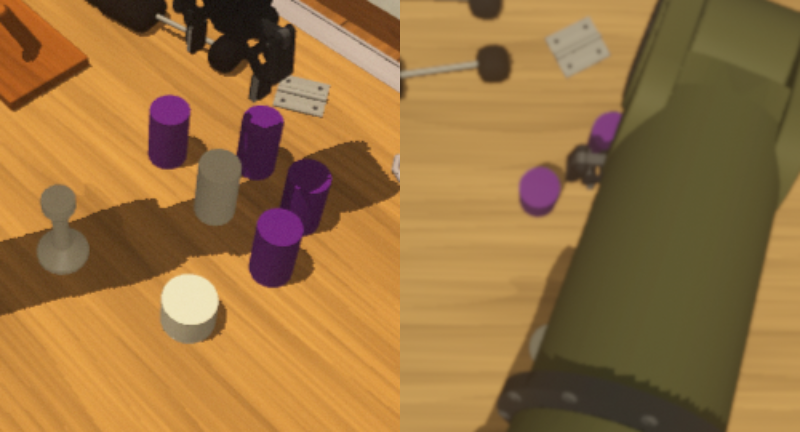

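The side crop shows the gripper centred above the white cup at (218,187), with the purple cups clear on either side. Descending.

move_arm:
  increments:
    - [1,0,-0.22,0.6,0]
    - [1,0,0,0.7,0]
    - [1,0,0,0.7,0]
    - [1,0,0,0.7,0]
    - [1,0,0,0.7,0]
    - [1,0,0,0.7,0]
    - [1,0,0,0.7,0]
    - [1,0,0,0.7,0]
    - [1,0,0,0.6,0]
    - [1,0,0,0,0]

```text
time_s: 4.48
ee_pos: [0.6013, -0.2673, 0.045]
orientation: [-0.003, 0.016, 1.0, 0.001]
ft_force: [-0.7, 0.5, 0.2]
gripper_width: 0.0854
grasp_force: 0.0
```

move_arm:
  increments:
    - [0,0,0,0,0]
    - [0,0,0,0,0]
    - [0,0,0,0,0]
    - [0,0,0,0,0]
    - [0,0,0,0,0]
    - [0,0,0,0,0]
    - [0,0,0,0,0]
    - [0,0,0,0,0]

```text
time_s: 5.15
ee_pos: [0.6045, -0.2704, 0.0505]
orientation: [0.002, 0.017, 1.0, -0.001]
ft_force: [-0.6, -0.7, 7.5]
gripper_width: 0.0515
grasp_force: 62.5
```

move_arm:
  increments:
    - [0,0,0,-0.5,0]
    - [0,0,0,-1,0]
    - [0,0,0,-1,0]
    - [0,0,0,-1,0]
    - [0,0,0,-1,0]
    - [0,0,0,-1,0]
    - [0,0,0,-0.6,0]
    - [0,0,0,0,0]

```text
time_s: 5.82
ee_pos: [0.6051, -0.2709, 0.237]
orientation: [0.004, 0.017, 1.0, -0.002]
ft_force: [-0.9, -0.4, -1.8]
gripper_width: 0.0514
grasp_force: 63.2
```

Run:
```python
from h import *
s=arm.read_state();m=rot(s["orientation"]);p=s["ee_pos"];print(s["time_s"],p,s["gripper_width"],m.round(3))
d=np.array([.564,.0995,p[2]])-p;print((m.T@d/.03).round(2))
c=arm.camera("side")
u,v=proj(c,p+np.array([0,0,.02]));u,v=int(u),int(v)
a=c["color"][max(0,v-60):v+60,max(0,u-80):u+80,::-1];print(u,v,a.shape);cv2.imwrite("pics/held.png",cv2.resize(a,None,fx=4.5,fy=4.5,interpolation=2))
```

```text
5.8167 [ 0.60514763 -0.2709126   0.23699852] 0.05141490744921998 [[-0.999  0.034  0.008]
 [ 0.034  0.999 -0.003]
 [-0.008 -0.003 -1.   ]]
[ 1.8  12.29 -0.05]
344 190 (120, 160, 3)
```

View pics/held.png

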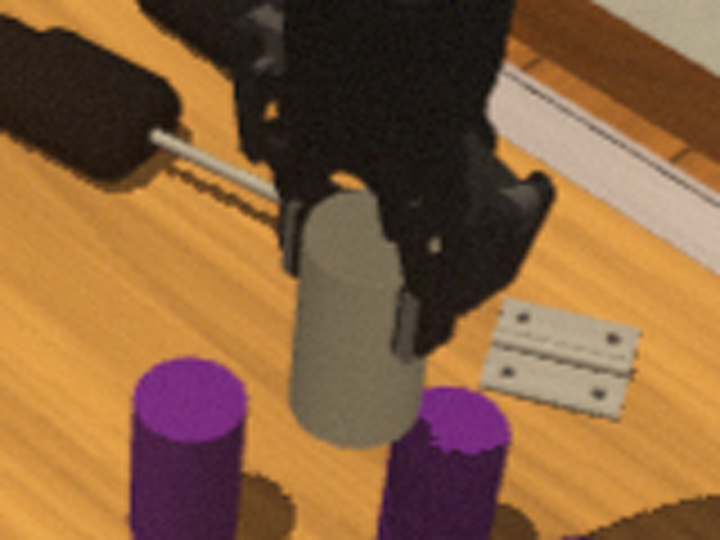

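The side crop shows the cup upright in the pads, gripped in its upper half, with its mouth clear of the purple tops. Now moving to above the peg.

move_arm:
  increments:
    - [0,0.06,0.4,0,0]
    - [0,0.12,0.9,0,0]
    - [0,0.12,0.9,0,0]
    - [0,0.12,0.9,0,0]
    - [0,0.12,0.9,0,0]
    - [0,0.12,0.9,0,0]
    - [0,0.12,0.9,0,0]
    - [0,0.12,0.9,0,0]
    - [0,0.12,0.9,0,0]
    - [0,0.12,0.9,0,0]

```text
time_s: 6.7
ee_pos: [0.5759, -0.0117, 0.2293]
orientation: [-0.002, 0.017, 1.0, 0.0]
ft_force: [0.8, 0.1, -1.9]
gripper_width: 0.0513
grasp_force: 63.1
```

move_arm:
  increments:
    - [0,0.12,0.9,0,0]
    - [0,0.12,0.9,0,0]
    - [0,0.12,0.9,0,0]
    - [0,0.12,0.8,0,0]
    - [0,0.04,0.3,0,0]
    - [0,0,0,0,0]
    - [0,0,0,0,0]
    - [0,0,0,0,0]

```text
time_s: 7.37
ee_pos: [0.5659, 0.0984, 0.2306]
orientation: [-0.001, 0.018, 1.0, -0.001]
ft_force: [-0.2, -0.3, -2.1]
gripper_width: 0.0513
grasp_force: 63.1
```

Run:
```python
from h import *
s=arm.read_state();m=rot(s["orientation"]);p=s["ee_pos"];print(s["time_s"],p,s["gripper_width"],m.round(3))
d=np.array([.570,.0995,p[2]])-p;print((m.T@d/.03).round(2))
c=arm.camera("side")
u,v=proj(c,p-np.array([0,0,.05]));u,v=int(u),int(v);print("mouth est",u-(u-80),u,v)
a=c["color"][max(0,v-60):v+60,max(0,u-80):u+80,::-1];print(u,v,a.shape);cv2.imwrite("pics/peg.png",cv2.resize(a,None,fx=4.5,fy=4.5,interpolation=2))
```

```text
7.3667 [0.56590542 0.09841746 0.23055105] 0.051343146939427535 [[-0.999  0.036 -0.001]
 [ 0.036  0.999 -0.002]
 [ 0.001 -0.002 -1.   ]]
[-0.14  0.04 -0.  ]
mouth est 80 197 132
197 132 (120, 160, 3)
```

View pics/peg.png

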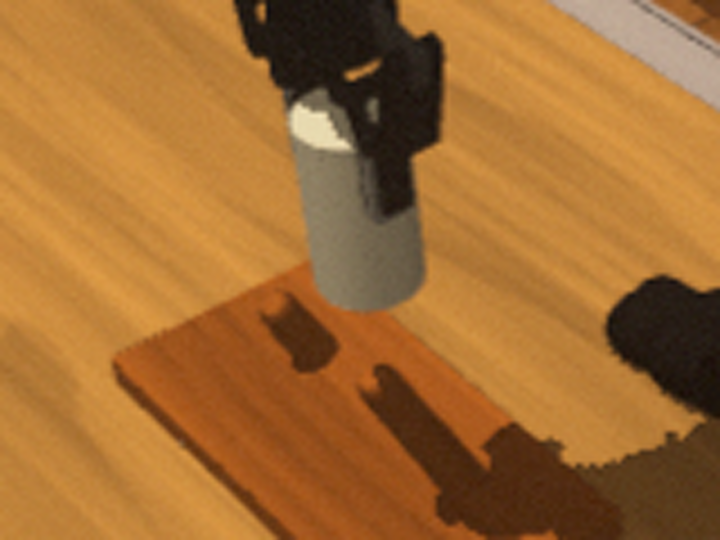

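The side crop shows the cup's mouth ellipse centred at crop (370,282), full-frame about (199,135), with the peg tip at crop (371,383). I'll compare the two in this camera.

Run:
```python
from h import *
s=arm.camera("side")
for z in(.178,.184): print(onz(s,370/4.5+117,282/4.5+72,z))
for z in(.116,.12): print(onz(s,371/4.5+117,383/4.5+72,z), onz(s,201,156,z))
print(proj(s,[.566,.0984,.22]),proj(s,[.566,.0984,.18]))
```

```text
[0.56645841 0.09462827 0.178     ]
[0.56250048 0.08825145 0.184     ]
[0.5616077  0.09860596 0.116     ] [0.56630103 0.09922994 0.116     ]
[0.55920688 0.0946766  0.12      ] [0.56387582 0.09529733 0.12      ]
(np.float64(195.67339778020903), np.float64(117.70791456682285)) (np.float64(197.85720013042072), np.float64(133.16405910658358))
```

move_arm:
  increments:
    - [0,-0.12,0.06,0.4,0]
    - [0,0,0,0.5,0]
    - [0,0,0,0.5,0]
    - [0,0,0,0.4,0]
    - [0,0,0,0.3,0]
    - [0,0,0,0.3,0]
    - [0,0,0,0.3,0]
    - [0,0,0,0,0]

```text
time_s: 8.13
ee_pos: [0.569, 0.1017, 0.1483]
orientation: [-0.001, 0.017, 1.0, -0.0]
ft_force: [-0.5, -0.0, -1.8]
gripper_width: 0.0513
grasp_force: 63.1
```

move_arm:
  increments:
    - [0,0,0,0.15,0]
    - [0,0,0,0.15,0]
    - [0,0,0,0.15,0]
    - [0,0,0,0.15,0]
    - [0,0,0,0,0]

```text
time_s: 8.55
ee_pos: [0.5699, 0.102, 0.1316]
orientation: [0.0, 0.017, 1.0, -0.0]
ft_force: [0.9, -0.4, -2.6]
gripper_width: 0.0516
grasp_force: 63.1
```

Still free, as expected before the rim meets the peg. Continuing in small steps.

move_arm:
  increments:
    - [0,0,0,0.12,0]
    - [0,0,0,0.12,0]
    - [0,0,0,0.12,0]
    - [0,0,0,0,0]

```text
time_s: 8.88
ee_pos: [0.5721, 0.1022, 0.1218]
orientation: [0.002, 0.017, 1.0, 0.0]
ft_force: [7.7, -0.0, -1.1]
gripper_width: 0.0515
grasp_force: 63.2
```

move_arm:
  increments:
    - [0,0,0,0.12,0]
    - [0,0,0,0.12,0]
    - [0,0,0,0,0]

```text
time_s: 9.13
ee_pos: [0.5727, 0.1022, 0.1149]
orientation: [0.003, 0.017, 1.0, 0.0]
ft_force: [8.0, -1.8, -2.0]
gripper_width: 0.051
grasp_force: 62.9
```

move_arm:
  increments:
    - [0,0,0,0.12,0]
    - [0,0,0,0.12,0]
    - [0,0,0,0.12,0]
    - [0,0,0,0,0]

```text
time_s: 9.47
ee_pos: [0.5728, 0.1022, 0.1042]
orientation: [0.003, 0.017, 1.0, 0.001]
ft_force: [8.0, 0.4, -2.3]
gripper_width: 0.0509
grasp_force: 62.8
```

Run:
```python
from h import *
c=arm.camera("side");u,v=190,140
a=c["color"][v-60:v+60,u-80:u+80,::-1];cv2.imwrite("pics/low.png",cv2.resize(a,None,fx=4.5,fy=4.5,interpolation=2))
```

```text
(no output)
```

View pics/low.png

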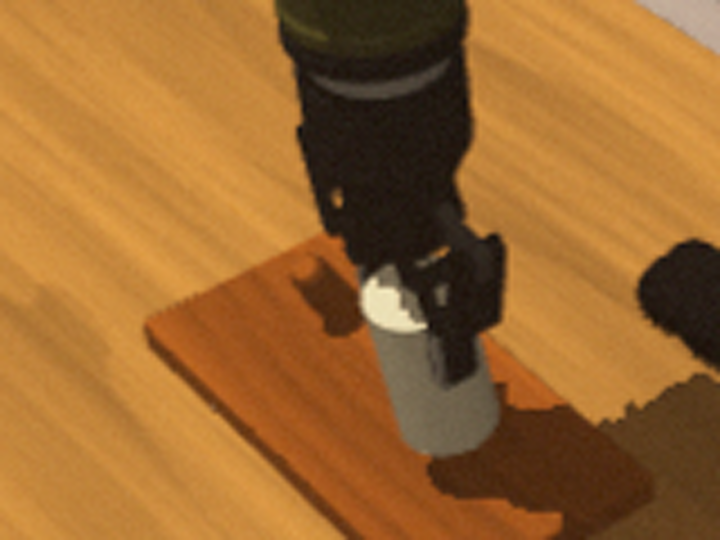

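The crop shows the cup swivelling in the pads and sliding down over the peg, mouth at about (450,440). Continuing.

move_arm:
  increments:
    - [0,0,0,0.12,0]
    - [0,0,0,0.12,0]
    - [0,0,0,0,0]

```text
time_s: 9.77
ee_pos: [0.5729, 0.1022, 0.0969]
orientation: [0.003, 0.017, 1.0, 0.001]
ft_force: [8.7, 0.3, -1.9]
gripper_width: 0.0516
grasp_force: 62.9
```

move_arm:
  increments:
    - [0,0,0,0.1,0]
    - [0,0,0,0.1,0]
    - [0,0,0,0,0]

```text
time_s: 10.02
ee_pos: [0.573, 0.1023, 0.091]
orientation: [0.003, 0.017, 1.0, 0.001]
ft_force: [8.1, -0.9, -1.1]
gripper_width: 0.0515
grasp_force: 63.0
```

Now in 2 mm steps until the tip bottoms out.

move_arm:
  increments:
    - [0,0,0,0.08,0]
    - [0,0,0,0,0]

```text
time_s: 10.18
ee_pos: [0.5733, 0.1022, 0.0902]
orientation: [0.004, 0.017, 1.0, 0.001]
ft_force: [3.1, -1.1, 12.0]
gripper_width: 0.0514
grasp_force: 64.3
```

move_arm:
  increments:
    - [0,0,0,0.08,0]
    - [0,0,0,0,0]

```text
time_s: 10.35
ee_pos: [0.5734, 0.1022, 0.0898]
orientation: [0.005, 0.017, 1.0, 0.001]
ft_force: [-2.3, -1.7, 30.7]
gripper_width: 0.0516
grasp_force: 65.9
```

move_arm:
  increments:
    - [0,0,0,0.08,0]
    - [0,0,0,0,0]

```text
time_s: 10.52
ee_pos: [0.5735, 0.1023, 0.0895]
orientation: [0.005, 0.017, 1.0, 0.001]
ft_force: [-8.8, -2.6, 47.9]
gripper_width: 0.0514
grasp_force: 67.6
```

The tip has reached the closed end: the force rose and TCP z is 0.0895, against about 0.089 expected. I'll relieve the load, then release.

move_arm:
  increments:
    - [0,0,0,-0.12,0]
    - [0,0,0,-0.05,0]
    - [0,0,0,0,0]

```text
time_s: 10.77
ee_pos: [0.5731, 0.1022, 0.0903]
orientation: [0.004, 0.017, 1.0, 0.001]
ft_force: [5.9, 0.2, 10.2]
gripper_width: 0.0509
grasp_force: 63.9
```

move_arm:
  increments:
    - [0.75,0,0,0,0]
    - [1,0,0,0,0]
    - [1,0,0,0,0]
    - [1,0,0,0,0]
    - [1,0,0,0,0]
    - [1,0,0,0,0]

```text
time_s: 11.27
ee_pos: [0.5694, 0.102, 0.0878]
orientation: [-0.001, 0.017, 1.0, -0.0]
ft_force: [0.5, -0.9, 0.1]
gripper_width: 0.0856
grasp_force: 0.0
```

move_arm:
  increments:
    - [1,0,0,-0.3,0]
    - [1,0,0,-0.5,0]
    - [1,0,0,-0.7,0]
    - [1,0,0,-0.8,0]
    - [1,0,0,-0.8,0]
    - [1,0,0,-0.8,0]
    - [1,0,0,-0.8,0]
    - [1,0,0,0,0]

```text
time_s: 11.93
ee_pos: [0.5719, 0.1025, 0.2348]
orientation: [0.004, 0.017, 1.0, 0.001]
ft_force: [1.1, 0.4, 0.2]
gripper_width: 0.0854
grasp_force: 0.0
```

Run:
```python
from h import *
s=arm.read_state();print(s["time_s"],s["ee_pos"],s["ft_force"])
c=arm.camera("side");u,v=190,150
a=c["color"][v-60:v+60,u-80:u+80,::-1];cv2.imwrite("pics/end.png",cv2.resize(a,None,fx=4.5,fy=4.5,interpolation=2))
```

```text
11.9333 [0.5719137  0.1025406  0.23482987] [1.10035406 0.40242248 0.16299869]
```

View pics/end.png

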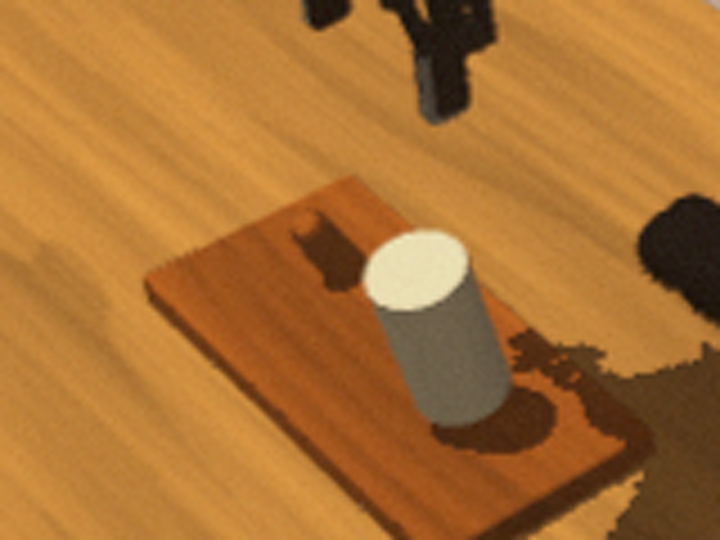

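The final crop shows the cup hanging on the long peg, closed end at (415,270) and mouth just above the base at (465,410), with the gripper clear above it.

```bash
python3 -c "
from station import arm
print(arm.job_done())"
```

```text
the job is handed in; nothing more can be done
None
```

I hung the white candle cup mouth-down on the long peg, the peg's tip against its closed end, and let go, leaving the low cup and candlestick untouched; the job is handed in, but no verdict came back.

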